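# Set the bleed valve on an air manifold by feel

### The arm

A 6-joint arm with a two-finger parallel gripper is mounted at the origin on a cart in front of the work surface, level with it; the furniture and walls round the work are solid. World frame = base frame: x ahead of the robot, y to its left, z up, the work surface at z = 0. Lengths are in mm, angles in rad, forces in N, time in s.
With the tool pointing down it reaches from about 275 to 1000 mm from the base axis. Payload 8.4 kg.
Tool frame: the origin (TCP) lies midway between the tips of the shut fingers; the grasp point (between the pads) lies 19 mm behind it; y points along the fingers, z is the direction in which the jaws open and shut, and the axes are right-handed (so a half turn about y gives the same grasp; the last joint's range is limited). The gripper opens to 85 mm and grips with 20 to 120 N. Pads are 22 mm wide; open, the fingers measure 114 mm over their backs; the gripper's body (76 mm by 85 mm) begins 54 mm behind the grasp point. The pads swing forward as they close: fully open they stand 13 mm farther back than shut.
Start: joints at [-1.306, 0.353, 1.633, -0, 1.155, -0.002], TCP at [164.777, -602.89, 193.681] pointing down, gripper open.
Joint ranges: [-2.63, 2.63], [-0.92, 2.1], [0.06, 2.66], [-1.3, 4.44], [0, 2.69], [-3.02, 3.02]. Speed limits (rad/s): [2.22, 2.22, 2.79, 3.14, 3.14, 3.14].

### API

Orientations are given as [roll, pitch, yaw] about the fixed x, y, z axes, in that order (R = Rz(yaw) Ry(pitch) Rx(roll)).
In Python, from rig import r gives the robot as it stands. The module is installed in compiled form; this text tells all that it offers.
- The arm moves only by the tool apply_moves, never from a script. Its argument "plan" is text: rows parted by semicolons, each of 7 numbers parted by spaces: the shift along the tool's x, y, z in cm, then the turn, a rotation vector about the tool's x, y, z in degrees, then the closure, from 0 (fully open) to 1 (shut). A call has 1 to 20 rows; each row shifts and turns the pose as measured when the row begins, along the tool's axes as they then stand; what a row does not reach is not made up. A row lasts 1/10 s, in which the tool goes at most 50 mm and 8.59 degrees, less where a joint would pass 70% of its speed; a pose out of reach is approached as far as the arm can. A call is refused whole if a number of a shift passes 5 or a number of a turn 8.59, either way. A call with a gripper value outside its range is refused whole. The fingers move at their own pace and stop on an object; "squeeze" is the grip in N (left out, the last holds). Time passes only in rows, so rows that do not move let the fingers close. It gives the time, the measured TCP pose, the force and the opening at its end, in the units of the state.
- r.sense(): the state, without advancing time (a new reading comes with each control period).
- r.grab_frame(name): name is "side" or "top" or "wrist"; returns the picture (420x560x3 uint8, blue, green, red); there is no depth.
- r.get_calibration(name): a dict with "vertical_fov" (degrees; the focal length in pixels is half the picture's height over the tangent of half this angle, whatever the lens; pixels are square), "cx", "cy" (the principal point, pixels), "R" (3x3) and "t" (3): a world point X has camera coordinates R X + t; the wrist camera has in their place "hand_eye" (4x4, takes a point from camera to tool coordinates, whose origin is the TCP and whose axes are the tool frame's). Camera axes: x right, y down, z forward; pixel columns grow to the right and rows downward; lengths in mm; the calibration is good to about 2 mm. A picture is of the moment at which its call begins: read the wrist's pose just before it. get_calibration takes no time and is no camera call.
- r.sign_off(): hands the job in, once; it reports no verdict.
The state is a dict: "clock": time; "qpos": joint angles; "qvel": joint speeds; "joint_efforts": joint torques, N m; "eef_pos": TCP position; "tcp_rot": TCP orientation; "contact_force": force on the tool from outside, world axes, zero at the start; "wrist_torque": the same for the moment, N m; "opening": opening from 0.0 (shut) to 1.0 (fully open).
Only numpy, scipy, OpenCV 4.12 (cv2) and the standard library are available. Lean on these libraries where they do the work, as an engineer would, in place of code of your own. Each camera call takes 0.05 s, during which the arm holds its last target. There are 200 camera calls.

### The job

Reset the bleed valve of the small air manifold, the one valve with a straight bar handle among the round knobs: turn it clockwise by feel until it closes on its seat and hold it there snug for a moment, at about half a newton metre (more than 0.8 would damage the seat). Then open it again by a sixth of a turn (60 degrees) from the seat and let go. Do not touch the round knobs beside it, and leave the other things on the bench where they are.

Things in the scene. Friction and masses are not known exactly. Their poses are not given: they have to be found in the camera images.
- manifold: Air manifold, fixed: aluminium bar 210 mm long (its y), 50 mm wide (x), top 38 mm above the bench; hose tails on its +x side reach 49 mm from its middle, a round gauge (29 mm high) at its +y end 163 mm. Origin: middle of the underside. Four valves stand in a row along its y, at -75, -25, +25 and +75 mm; which place holds the bar handle differs from start to start.
- bar_grip (a point): Centre of the bar handle: black upright bar 40 mm long (its x), 12 mm thick (y), 24 mm tall (z, up), from 67 to 91 mm above the bench, on a hub 19 mm wide and a stem. It turns about the vertical through this point, clockwise from above to close. Packing friction 0.05 N m; the seat adds 5 N m per rad past first touch. At the start 0.15 to 1.2 rad open; the seat's angle varies and cannot be seen.
- knob_a_mid (a point): Centre of the turning round fluted black knob on needle valve A: diameter 21-23 mm, 28 mm tall (this point is half-way up, 76 mm above the bench). A neighbour on the manifold: it spins at a touch and must not be touched.
- knob_b_mid (a point): Centre of the turning round fluted black knob on needle valve B: diameter 21-23 mm, 28 mm tall (this point is half-way up, 76 mm above the bench). A neighbour on the manifold: it spins at a touch and must not be touched.
- knob_c_mid (a point): Centre of the turning round fluted black knob on needle valve C: diameter 21-23 mm, 28 mm tall (this point is half-way up, 76 mm above the bench). A neighbour on the manifold: it spins at a touch and must not be touched.
- screwdriver_red: Bystander, loose: small screwdriver, 149 mm long, 17 mm thick, lying in front of the manifold (between it and the robot). Origin on the bench under its middle.
- hex_key_1: Bystander, loose: L-shaped hex key, 77 x 24 mm, 5 mm thick, lying in front of the manifold. Origin on the bench under it.
- eyepiece_1: Bystander, loose: black eyepiece, 35 mm wide, 42 mm tall, standing behind the manifold. Origin at the centre of its foot.
- tape_1: Bystander, loose: roll of tape, 62 mm wide, 19 mm high, lying beyond the -y end of the manifold. Origin at the centre of its underside.

How it is judged:
By the outcome, as a careful person would: the job done as asked, in the order asked, and still so for the second after the job is handed in, with the robot touching nothing.
It also fails if it takes over 58 s, if anything falls off the work surface, if the arm or the gripper's body presses on something with over 40 N, if the wrist force passes 120 N, or if a joint passes its speed limit or range.

## Working session

There is one attempt and no reset: what is moved stays moved. The work goes in short steps, Python scripts to look and compute and a tool call to move; the robot and the scene stay as the last step left them, time stands still between calls to the robot, and variables do not carry over. Pictures are saved under pics/ and viewed, about 8 in all and at most 12, crops included, and the job is handed in when it is done.

Besides the shell and the picture viewer there is one more tool, called after "Request:" by a JSON object that holds its "api" and its "payload". apply_moves: Moves the arm, as the interface text tells. Its arguments: {"type":"object","properties":{"plan":{"type":"string"},"squeeze":{"type":"number"}},"required":["plan"]}

```bash
mkdir -p pics
python3 - <<'E'
from rig import r
import cv2,numpy as np
s=r.sense();print(s)
for n in("top","side","wrist"):
    c=r.get_calibration(n);print(n,c)
    cv2.imwrite(f"pics/{n}0.png",r.grab_frame(n))
E
```

```text
{'clock': 0.0, 'qpos': array([-1.30640943e+00,  3.53649409e-01,  1.63413296e+00, -2.13020827e-06,
        1.15519193e+00, -2.37169219e-03]), 'qvel': array([-0.00047326,  0.0010855 , -0.00086501,  0.00124728, -0.00091364,
        0.00070998]), 'joint_efforts': array([-2.56170410e-03, -6.05258846e+01, -3.42065156e+01, -2.52649306e-04,
        9.45669017e-03,  2.49185734e-05]), 'eef_pos': array([ 164.63301423, -602.38301883,  192.96142766]), 'tcp_rot': array([-1.57217798e+00,  1.32916748e-06, -2.87483320e+00]), 'contact_force': array([-0.01017834, -0.68039012, -0.71617397]), 'wrist_torque': array([ 0.00018359, -0.00067273, -0.00979234]), 'opening': 0.9972250430318905}
top {'vertical_fov': 44.00938210002817, 'cx': 279.0840431148366, 'cy': 206.53066012766485, 'R': array([[-0.02070375, -0.99897772,  0.0401855 ],
       [-0.98522577,  0.01355111, -0.17072362],
       [ 0.17000453, -0.04312641, -0.98449915]]), 't': array([  2.04293234, 577.10923606, 828.71461627])}
side {'vertical_fov': 49.86691519119558, 'cx': 268.9835991631267, 'cy': 209.32952541595856, 'R': array([[ 0.94616503, -0.32355152,  0.00928113],
       [-0.12704366, -0.39758212, -0.90872898],
       [ 0.29771066,  0.85862848, -0.41728347]]), 't': array([-540.69210665,  157.26284631,  799.9800478 ])}
wrist {'vertical_fov': 59.52075868657038, 'cx': 275.2109749182811, 'cy': 208.32290610510358, 'hand_eye': array([[ 1.41653064e-03,  9.57780847e-01,  2.87495813e-01,
        -7.33016780e+01],
       [ 3.23893342e-04, -2.87496525e-01,  9.57781626e-01,
        -1.81287264e+02],
       [ 9.99998944e-01, -1.26360904e-03, -7.17466475e-04,
         2.46729278e-01],
       [ 0.00000000e+00,  0.00000000e+00,  0.00000000e+00,
         1.00000000e+00]])}
```

View pics/top0.png

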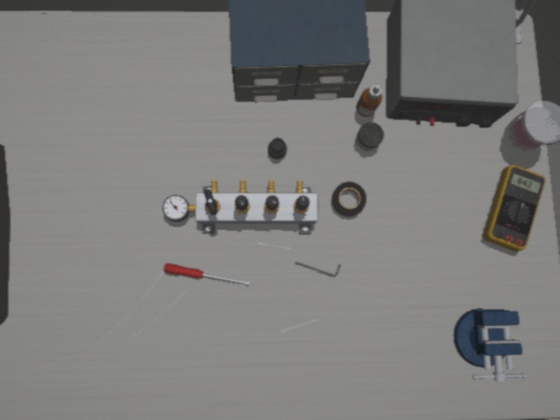

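View pics/side0.png

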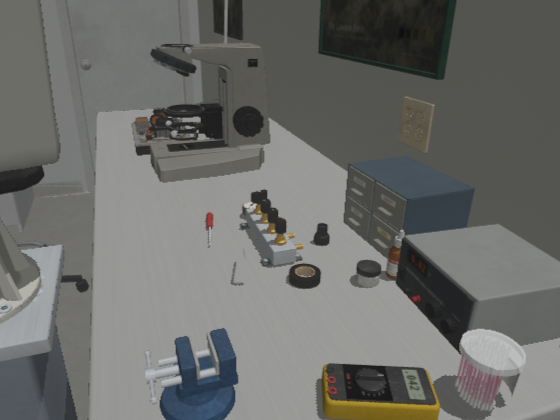

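The top view shows the bar handle at the leftmost (+y) place, near (211,200), with round knobs at (242,203), (272,203) and (302,203). I'll zoom in and compute the positions.

```bash
cat > h.py <<'E'
from rig import r
import cv2,numpy as np
from scipy.spatial.transform import Rotation as Ro
def cam(n,pose=None):
    c=r.get_calibration(n);f=210/np.tan(np.radians(c["vertical_fov"]/2))
    if n=="wrist":
        H=np.array(c["hand_eye"]);T=np.eye(4);T[:3,:3]=Ro.from_euler("xyz",pose[1]).as_matrix();T[:3,3]=pose[0]
        M=np.linalg.inv(T@H);R,t=M[:3,:3],M[:3,3]
    else:R,t=np.array(c["R"]),np.array(c["t"])
    return f,c["cx"],c["cy"],R,t
def at(C,u,v,z):
    f,cx,cy,R,t=C;d=R.T@[(u-cx)/f,(v-cy)/f,1];o=-R.T@t;return o+d*(z-o[2])/d[2]
def px(C,X):
    f,cx,cy,R,t=C;p=R@np.array(X)+t;return np.array([cx+f*p[0]/p[2],cy+f*p[1]/p[2]])
E
python3 - <<'E'
from h import *
C=cam("top")
im=cv2.imread("pics/top0.png")[170:245,155:325]
cv2.imwrite("pics/topc.png",cv2.resize(im,None,fx=4.7,fy=4.7,interpolation=cv2.INTER_CUBIC))
for u,v,z in[(211,200,91),(242,203,90),(272,203,90),(302,203,90),(197,195,38),(317,194,38),(317,222,38),(197,222,38)]:print(u,v,at(C,u,v,z).round(1))
E
```

```text
211 200 [582. 103.  91.]
242 203 [576.7  53.4  90. ]
272 203 [576.    5.2  90. ]
302 203 [575.4 -43.3  90. ]
197 195 [601.  131.5  38. ]
317 194 [600.1 -74.3  38. ]
317 222 [551.3 -72.7  38. ]
197 222 [554.4 131.2  38. ]
```

View pics/topc.png

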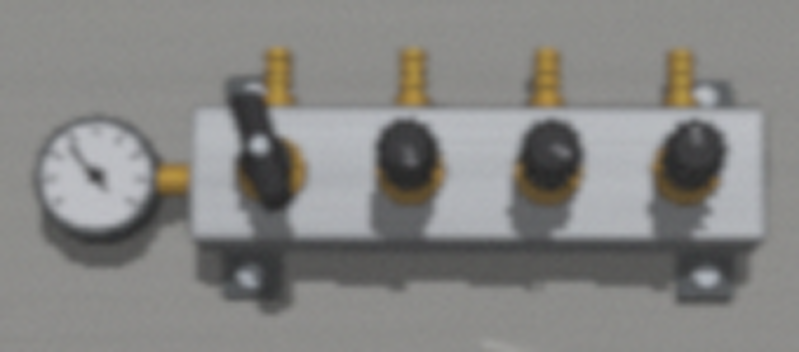

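Bar ends in the crop are at about (243,95) and (278,205), so the bar lies about 17° from world x, at (580,103). I'll work out the transfer rows to go over it.

```bash
cat >> h.py <<'E'
def rows(goal,yaw_goal,n,clo):
    """n tool-frame rows from the present pose to goal, yaw_goal (deg), tool pointing down"""
    s=r.sense();p=s["eef_pos"];R0=Ro.from_euler("xyz",s["tcp_rot"]);y0=np.degrees(s["tcp_rot"][2])
    d=(np.array(goal)-p)/n;w=(yaw_goal-y0)/n
    out=[]
    for k in range(n):
        t=Ro.from_euler("xyz",[-90,0,y0+w*k],degrees=True).inv().apply(d)/10
        out.append("%.2f %.2f %.2f 0 %.1f 0 %g"%(*t,-w,clo))
    print("; ".join(out))
E
python3 - <<'E'
from h import *
C=cam("top");a=at(C,206.7,190.2,91);b=at(C,214.1,213.6,91);print(a,b,(a+b)/2,np.degrees(np.arctan2(*(a-b)[1::-1])))
rows([560,100,190],16,22,0)
E
```

```text
[598.17512999 109.88922488  91.        ] [559.88084915  98.01368449  91.        ] [579.02798957 103.95145468  91.        ] 17.22932377550138
-2.58 0.01 -2.61 0 -8.2 0 0; -2.92 0.01 -2.21 0 -8.2 0 0; -3.21 0.01 -1.77 0 -8.2 0 0; -3.43 0.01 -1.30 0 -8.2 0 0; -3.58 0.01 -0.79 0 -8.2 0 0; -3.65 0.01 -0.27 0 -8.2 0 0; -3.66 0.01 0.25 0 -8.2 0 0; -3.58 0.01 0.77 0 -8.2 0 0; -3.43 0.01 1.28 0 -8.2 0 0; -3.22 0.01 1.75 0 -8.2 0 0; -2.93 0.01 2.19 0 -8.2 0 0; -2.59 0.01 2.59 0 -8.2 0 0; -2.19 0.01 2.93 0 -8.2 0 0; -1.75 0.01 3.22 0 -8.2 0 0; -1.27 0.01 3.44 0 -8.2 0 0; -0.77 0.01 3.58 0 -8.2 0 0; -0.25 0.01 3.66 0 -8.2 0 0; 0.27 0.01 3.65 0 -8.2 0 0; 0.79 0.01 3.58 0 -8.2 0 0; 1.30 0.01 3.43 0 -8.2 0 0; 1.77 0.01 3.21 0 -8.2 0 0; 2.21 0.01 2.92 0 -8.2 0 0
```

Request:
{"api": "apply_moves", "payload": {"plan": "-2.6 0 -2.6 0 -8.2 0 0; -2.9 0 -2.2 0 -8.2 0 0; -3.2 0 -1.8 0 -8.2 0 0; -3.4 0 -1.3 0 -8.2 0 0; -3.6 0 -0.8 0 -8.2 0 0; -3.6 0 -0.3 0 -8.2 0 0; -3.6 0 0.2 0 -8.2 0 0; -3.6 0 0.8 0 -8.2 0 0; -3.4 0 1.3 0 -8.2 0 0; -3.2 0 1.8 0 -8.2 0 0; -2.9 0 2.2 0 -8.2 0 0; -2.6 0 2.6 0 -8.2 0 0; -2.2 0 2.9 0 -8.2 0 0; -1.8 0 3.2 0 -8.2 0 0; -1.3 0 3.4 0 -8.2 0 0; -0.8 0 3.6 0 -8.2 0 0; -0.2 0 3.7 0 -8.2 0 0; 0.3 0 3.6 0 -8.2 0 0"}}

```text
clock: 1.95
eef_pos: [468.9, 4.8, 191.5]
tcp_rot: [-1.57, 0.0, -0.201]
contact_force: [0.3, -1.0, -0.1]
opening: 1.0
```

Run:
```python
from h import *
s=r.sense();print(s["eef_pos"],np.degrees(s["tcp_rot"]),s["qpos"])
rows([570,102,185],17,8,0.6)
```

```text
[468.91493514   4.8401667  191.52425246] [-8.99299464e+01  3.04747514e-03 -1.15276501e+01] [ 6.14377615e-03  1.09518995e-01  1.95771750e+00  1.37334438e-03
  1.07415691e+00 -1.36411131e+00]
1.00 0.08 1.44 0 -3.6 0 0.6; 1.08 0.08 1.38 0 -3.6 0 0.6; 1.17 0.08 1.31 0 -3.6 0 0.6; 1.25 0.08 1.23 0 -3.6 0 0.6; 1.32 0.08 1.15 0 -3.6 0 0.6; 1.39 0.08 1.07 0 -3.6 0 0.6; 1.45 0.08 0.98 0 -3.6 0 0.6; 1.51 0.08 0.89 0 -3.6 0 0.6
```

Request:
{"api": "apply_moves", "payload": {"plan": "1.0 0.1 1.4 0 -3.6 0 0.6; 1.1 0.1 1.4 0 -3.6 0 0.6; 1.2 0.1 1.3 0 -3.6 0 0.6; 1.2 0.1 1.2 0 -3.6 0 0.6; 1.3 0.1 1.2 0 -3.6 0 0.6; 1.4 0.1 1.1 0 -3.6 0 0.6; 1.5 0.1 1.0 0 -3.6 0 0.6; 1.5 0.1 0.9 0 -3.6 0 0.6; 0 0 0 0 0 0 0.6; 0 0 0 0 0 0 0.6"}}

```text
clock: 2.95
eef_pos: [571.4, 113.7, 180.9]
tcp_rot: [-1.568, 0.003, 0.333]
contact_force: [0.1, -1.0, -0.8]
opening: 0.401
```

Run:
```python
from h import *
s=r.sense();print(s["eef_pos"],np.degrees(s["tcp_rot"]),s["opening"],s["wrist_torque"])
im=r.grab_frame("wrist");cv2.imwrite("pics/w1.png",im)
C=cam("wrist",(s["eef_pos"],s["tcp_rot"]))
print(px(C,[579,104,91]),px(C,[598,110,91]),px(C,[560,98,91]))
```

```text
[571.40897777 113.67826458 180.92122377] [-89.86711713   0.16507052  19.10100546] 0.4014459154137957 [-0.03058392 -0.03809236  0.02745013]
[260.15017981 203.32791955] [259.78477716 227.79310826] [260.53062063 177.85586474]
```

View pics/w1.png

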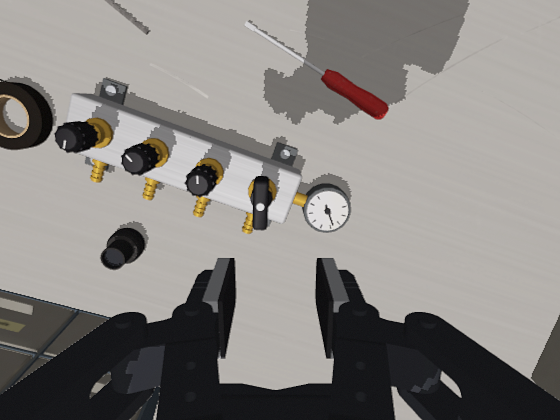

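The wrist view shows the bar top from about (262,178) to (260,229), marker at (260,207), neighbouring knob near (200,181), fingers straddling column 276.

Run:
```python
from h import *
s=r.sense();C=cam("wrist",(s["eef_pos"],s["tcp_rot"]))
print(s["eef_pos"],s["tcp_rot"])
im=cv2.imread("pics/w1.png");g=im.max(2)[170:240,240:282]
cv2.imwrite("pics/w1c.png",cv2.resize(im[165:240,175:290],None,fx=6.5,fy=6.5,interpolation=cv2.INTER_CUBIC))
a=at(C,260,229,91);b=at(C,262,178,91);print(a,b,np.degrees(np.arctan2(*(a-b)[1::-1])),at(C,260.3,206.5,91),at(C,201,183,90))
```

```text
[571.37743234 113.6021752  180.99702639] [-1.56842376  0.00263392  0.33320364]
[598.91384815 110.41257678  91.        ] [559.74544937  99.02061266  91.        ] 16.216850056269756 [581.38026519 104.84652603  91.        ] [578.65718006  56.54632585  90.        ]
```

View pics/w1c.png

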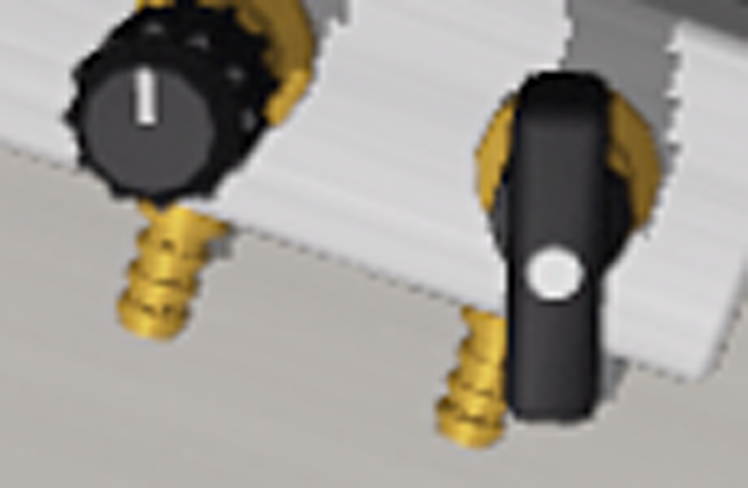

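Run:
```python
from h import *
rows([580.3,104.5,110],16.7,5,0.7)
```

```text
0.11 1.42 -0.23 0 0.5 0 0.7; 0.11 1.42 -0.23 0 0.5 0 0.7; 0.11 1.42 -0.23 0 0.5 0 0.7; 0.11 1.42 -0.23 0 0.5 0 0.7; 0.12 1.42 -0.23 0 0.5 0 0.7
```

Request:
{"api": "apply_moves", "payload": {"plan": "0.1 1.4 -0.2 0 0.5 0 0.7; 0.1 1.4 -0.2 0 0.5 0 0.7; 0.1 1.4 -0.2 0 0.5 0 0.7; 0.1 1.4 -0.2 0 0.5 0 0.7; 0.1 1.2 -0.3 0 0.3 0 0.7; 0 0 0 0 0 0 0.7; 0 0 0 0 0 0 0.7; 0 0 0 0 0 0 0.7"}}

```text
clock: 3.8
eef_pos: [577.1, 101.4, 105.2]
tcp_rot: [-1.568, 0.007, 0.285]
contact_force: [0.8, 0.2, -0.1]
opening: 0.301
```

Run:
```python
from h import *
s=r.sense();print(s["eef_pos"],np.degrees(s["tcp_rot"]),s["opening"],s["wrist_torque"],s["contact_force"])
im=r.grab_frame("wrist");cv2.imwrite("pics/w2.png",im)
rows([580.3,104.5,71],16.7,4,0.7)
```

```text
[577.1045296  101.43427007 105.1754355 ] [-89.862509     0.38969574  16.30516055] 0.30134938679239404 [-0.04828711 -0.00556768 -0.01506254] [ 0.77913022  0.1715746  -0.05078189]
0.09 0.86 0.05 0 -0.1 0 0.7; 0.09 0.86 0.05 0 -0.1 0 0.7; 0.09 0.86 0.05 0 -0.1 0 0.7; 0.09 0.86 0.05 0 -0.1 0 0.7
```

View pics/w2.png

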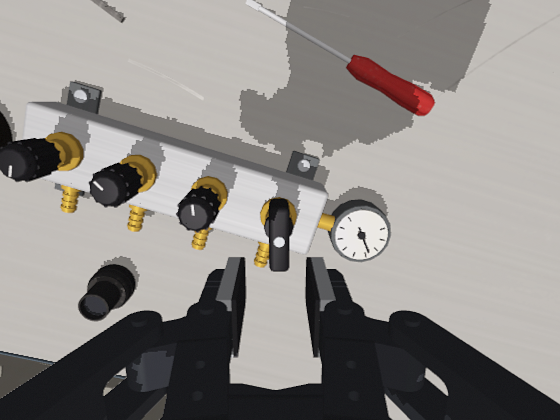

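Bar is vertical in view at column ~279, dot at (279,242), centred between fingers (243–310). Good; descend.

Run:
```python
from h import *
s=r.sense();C=cam("wrist",(s["eef_pos"],s["tcp_rot"]))
print(at(C,279,242,91),at(C,195,210,90),px(C,[*s["eef_pos"][:2],91]))
```

```text
[582.136602   104.93955491  91.        ] [577.19540641  54.46273702  90.        ] [275.65349926 232.8044742 ]
```

Request:
{"api": "apply_moves", "payload": {"plan": "0.1 0.8 0 0 0 0 0.7; 0.1 0.8 0 0 0 0 0.7; 0.1 0.8 0 0 0 0 0.7; 0.1 0.5 0 0 0 0 0.7; 0 0 0 0 0 0 0.7; 0 0 0 0 0 0 0.7"}}

```text
clock: 4.45
eef_pos: [582.0, 103.3, 74.8]
tcp_rot: [-1.569, 0.004, 0.285]
contact_force: [-1.3, 1.0, 0.4]
opening: 0.299
```

Request:
{"api": "apply_moves", "payload": {"plan": "0 0.3 0.1 0 0 0 0.7; 0 0 0 0 0 0 0.8; 0 0 0 0 0 0 0.9; 0 0 0 0 0 0 1; 0 0 0 0 0 0 1; 0 0 0 0 0 0 1; 0 0 0 0 0 0 1", "squeeze": 80}}

```text
clock: 5.15
eef_pos: [582.3, 104.4, 72.4]
tcp_rot: [-1.569, 0.003, 0.285]
contact_force: [0.2, 0.6, 0.3]
opening: -0.002
```

```bash
cat > st.py <<'E'
from h import *
s=r.sense();print(s["clock"],s["eef_pos"].round(2),"yaw %.2f"%np.degrees(s["tcp_rot"][2]),np.degrees(s["tcp_rot"]).round(2),s["opening"],"T",s["wrist_torque"].round(3),"F",s["contact_force"].round(2),"j6",s["qpos"][5],s["joint_efforts"][5])
E
python3 st.py
```

```text
5.15 [582.27 104.43  72.45] yaw 16.35 [-89.88   0.16  16.35] -0.0017120864902864606 T [-0.008 -0.049 -0.032] F [0.17 0.62 0.26] j6 -1.6835832327270162 2.902581854868913e-05
```

The fingers shut on nothing (opening 0). I'll look.

Run:
```python
from h import *
a=r.grab_frame("wrist");b=r.grab_frame("side");c=r.grab_frame("top")
b=cv2.resize(b[150:290,200:340],(420,420),interpolation=cv2.INTER_CUBIC)
cv2.imwrite("pics/m3.png",cv2.resize(np.hstack([a[:, 100:480],b]),(800,420)))
s=r.sense();C=cam("side")
for X in([581,104.5,91],s["eef_pos"]):print(200+0*1,px(C,X),px(cam("top"),X))
```

```text
200 [258.43166384 191.34773679] [210.04522203 200.65281853]
200 [258.95489239 198.83120622] [211.12514967 201.98477242]
```

View pics/m3.png

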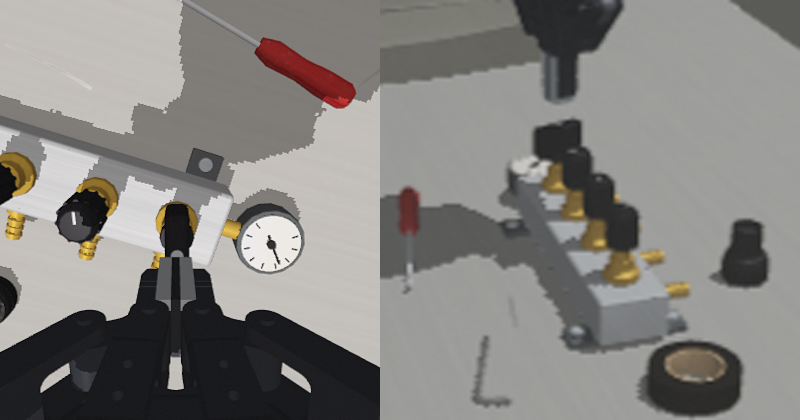

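Side view: shut tips at crop (180,100), i.e. full-image (260,183), clearly above the bar top at (259,191). The wrist view agrees: tips at row ~258, where the stated TCP would project to ~222–242. So the real tips sit about 38–40 mm behind the reported TCP. I'll open, go down in stages and watch the force.

Request:
{"api": "apply_moves", "payload": {"plan": "0 0 0 0 0 0 0.7; 0 0 0 0 0 0 0.7; 0 0 0 0 0 0 0.7; -0.1 0.6 0 0 0 0 0.7; 0 0.6 0 0 0 0 0.7; 0 0.6 0 0 0 0 0.7; 0 0.5 0 0 0 0 0.7; 0 0.3 0 0 0 0 0.7; 0 0 0 0 0 0 0.7", "squeeze": 40}}

```text
clock: 6.2
eef_pos: [580.5, 104.0, 43.3]
tcp_rot: [-1.569, 0.004, 0.285]
contact_force: [-0.6, -0.1, 0.1]
opening: 0.3
```

```bash
python3 st.py
python3 - <<'E'
from h import *
a=r.grab_frame("wrist");b=r.grab_frame("side")
b=cv2.resize(b[150:290,200:340],(420,420),interpolation=cv2.INTER_CUBIC)
cv2.imwrite("pics/m4.png",cv2.resize(np.hstack([a[:, 100:480],b]),(800,420)))
E
```

```text
6.2 [580.49 104.04  43.28] yaw 16.35 [-89.88   0.24  16.35] 0.30013396267520476 T [ 0.098  0.004 -0.015] F [-0.63 -0.07  0.09] j6 -1.6838648733246073 -0.0001737117509037489
```

View pics/m4.png

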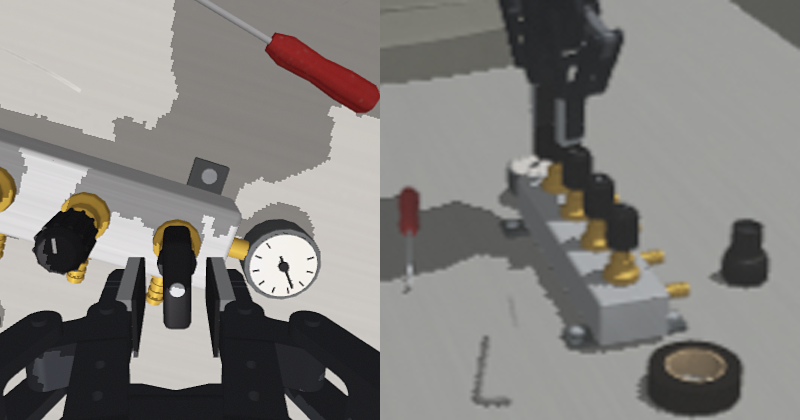

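The bar now sits between the fingers, with its dot at wrist-crop (177,291) and the finger inner faces at columns 142 and 210. The knob is clear at (68,240). Down a bit more and close.

Request:
{"api": "apply_moves", "payload": {"plan": "0.1 0.4 0.1 0 0 0 0.7; 0.1 0.4 0 0 0 0 0.7; 0 0 0 0 0 0 0.7; 0 0 0 0 0 0 0.8; 0 0 0 0 0 0 0.9; 0 0 0 0 0 0 1; 0 0 0 0 0 0 1; 0 0 0 0 0 0 1", "squeeze": 40}}

```text
clock: 7.1
eef_pos: [583.2, 105.6, 35.9]
tcp_rot: [-1.569, 0.002, 0.285]
contact_force: [1.0, 0.3, -1.0]
opening: 0.132
```

```bash
python3 st.py
```

```text
7.1 [583.23 105.55  35.87] yaw 16.35 [-89.91   0.13  16.35] 0.13187917485956843 T [-0.088 -0.066 -0.002] F [ 1.04  0.27 -1.03] j6 -1.6816709567406103 0.017415619804523885
```

Request:
{"api": "apply_moves", "payload": {"plan": "0 0 0 0 0 0 1; 0 0 0 0 2 0 1; 0 0 0 0 2 0 1; 0 0 0 0 0 0 1", "squeeze": 80}}

```text
clock: 7.5
eef_pos: [583.3, 105.4, 36.0]
tcp_rot: [-1.57, 0.002, 0.214]
contact_force: [0.1, 0.6, -0.2]
opening: 0.116
```

```bash
python3 st.py
```

```text
7.5 [583.34 105.37  36.04] yaw 12.25 [-89.94   0.12  12.25] 0.11616582383025378 T [-0.063  0.011  0.06 ] F [ 0.09  0.62 -0.21] j6 -1.6098388594507607 0.5026060715317726
```

Request:
{"api": "apply_moves", "payload": {"plan": "0 0 0 0 0 0 1; 0 0 0 0 0 0 1"}}

```text
clock: 7.7
eef_pos: [583.3, 105.4, 36.0]
tcp_rot: [-1.57, 0.002, 0.215]
contact_force: [-0.4, -0.7, -0.7]
opening: 0.117
```

```bash
python3 st.py
```

```text
7.7 [583.32 105.38  36.01] yaw 12.34 [-89.94   0.12  12.34] 0.1167247375821715 T [-0.069 -0.056  0.031] F [-0.36 -0.71 -0.66] j6 -1.6115188476594429 0.06224163807928562
```

Request:
{"api": "apply_moves", "payload": {"plan": "0 0 0 0 3 0 1; 0 0 0 0 0 0 1; 0 0 0 0 0 0 1"}}

```text
clock: 8.0
eef_pos: [583.3, 105.2, 36.0]
tcp_rot: [-1.57, 0.002, 0.165]
contact_force: [0.2, -0.7, -0.5]
opening: 0.117
```

```bash
python3 st.py
```

```text
8.0 [583.34 105.24  36.  ] yaw 9.44 [-89.96   0.12   9.44] 0.11671805046790644 T [-0.062 -0.063 -0.005] F [ 0.16 -0.73 -0.49] j6 -1.5608332898513761 0.10559938615188003
```

Request:
{"api": "apply_moves", "payload": {"plan": "0 0 0 0 3 0 1; 0 0 0 0 3 0 1; 0 0 0 0 0 0 1; 0 0 0 0 0 0 1"}}

```text
clock: 8.4
eef_pos: [583.4, 105.0, 36.0]
tcp_rot: [-1.571, 0.002, 0.063]
contact_force: [-0.2, -0.6, -0.9]
opening: 0.119
```

```bash
python3 st.py
```

```text
8.4 [583.36 104.99  36.  ] yaw 3.64 [-89.99   0.13   3.64] 0.11911343671272845 T [-0.102 -0.063 -0.042] F [-0.21 -0.62 -0.94] j6 -1.4593718239684643 0.13328683096915483
```

Request:
{"api": "apply_moves", "payload": {"plan": "0 0 0 0 2 0 1; 0 0 0 0 2 0 1; 0 0 0 0 0 0 1; 0 0 0 0 0 0 1"}}

```text
clock: 8.8
eef_pos: [583.3, 104.8, 36.0]
tcp_rot: [-1.571, 0.002, -0.001]
contact_force: [-0.5, -1.2, -0.4]
opening: 0.115
```

```bash
python3 st.py
```

```text
8.8 [583.35 104.85  35.98] yaw -0.04 [-9.001e+01  1.300e-01 -4.000e-02] 0.11546382044748398 T [-0.176 -0.026  0.037] F [-0.54 -1.18 -0.35] j6 -1.395141454906083 0.1023643696680665
```

Request:
{"api": "apply_moves", "payload": {"plan": "0 0 0 0 0 0 1; 0 0 0 0 0 0 1"}}

```text
clock: 9.0
eef_pos: [583.4, 104.9, 36.0]
tcp_rot: [-1.571, 0.002, 0.002]
contact_force: [0.5, -1.1, -0.4]
opening: 0.112
```

```bash
python3 st.py
```

```text
9.0 [583.39 104.87  36.01] yaw 0.10 [-90.01   0.12   0.1 ] 0.11181894199650082 T [-0.079 -0.034  0.019] F [ 0.5  -1.06 -0.44] j6 -1.3974774260746552 0.011209312942810357
```

Request:
{"api": "apply_moves", "payload": {"plan": "0 0 0 0 3 0 1; 0 0 0 0 3 0 1; 0 0 0 0 0 0 1"}}

```text
clock: 9.3
eef_pos: [583.3, 104.6, 36.0]
tcp_rot: [-1.572, 0.002, -0.104]
contact_force: [0.8, -0.9, -0.3]
opening: 0.117
```

```bash
python3 st.py
```

```text
9.3 [583.34 104.57  36.  ] yaw -5.97 [-90.05   0.13  -5.97] 0.11741845954660055 T [-0.123 -0.021  0.081] F [ 0.8  -0.92 -0.33] j6 -1.291487844882445 0.7366223260760307
```

Request:
{"api": "apply_moves", "payload": {"plan": "0 0 0 0 2.5 0 1; 0 0 0 0 2.5 0 1; 0 0 0 0 0 0 1; 0 0 0 0 0 0 1"}}

```text
clock: 9.7
eef_pos: [583.3, 104.4, 36.0]
tcp_rot: [-1.572, 0.002, -0.186]
contact_force: [0.6, -0.5, -1.3]
opening: 0.116
```

```bash
python3 st.py
```

```text
9.7 [583.33 104.37  36.  ] yaw -10.65 [-90.08   0.12 -10.65] 0.11632510015533588 T [-0.139 -0.079  0.066] F [ 0.6  -0.48 -1.31] j6 -1.2095149796856233 0.11909360066056252
```

Request:
{"api": "apply_moves", "payload": {"plan": "0 0 0 0 2.5 0 1; 0 0 0 0 2.5 0 1; 0 0 0 0 0 0 1; 0 0 0 0 0 0 1"}}

```text
clock: 10.1
eef_pos: [583.3, 104.2, 36.0]
tcp_rot: [-1.573, 0.002, -0.268]
contact_force: [0.9, -0.6, 0.2]
opening: 0.117
```

```bash
python3 st.py
```

```text
10.1 [583.31 104.2   36.02] yaw -15.34 [-90.1    0.11 -15.34] 0.11653098168532566 T [-0.234 -0.099 -0.019] F [ 0.91 -0.57  0.19] j6 -1.1275547320466603 0.11769097298383713
```

Request:
{"api": "apply_moves", "payload": {"plan": "0 0 0 0 2.5 0 1; 0 0 0 0 2.5 0 1; 0 0 0 0 0 0 1; 0 0 0 0 0 0 1"}}

```text
clock: 10.5
eef_pos: [583.3, 104.0, 36.0]
tcp_rot: [-1.573, 0.002, -0.35]
contact_force: [-1.0, -2.1, -0.7]
opening: 0.118
```

```bash
python3 st.py
```

```text
10.5 [583.29 103.99  36.01] yaw -20.04 [-90.13   0.1  -20.04] 0.11814137043669791 T [-0.208 -0.069  0.091] F [-0.96 -2.09 -0.72] j6 -1.0454497116453805 0.1181888161227107
```

Request:
{"api": "apply_moves", "payload": {"plan": "0 0 0 0 2.5 0 1; 0 0 0 0 2.5 0 1; 0 0 0 0 0 0 1; 0 0 0 0 0 0 1"}}

```text
clock: 10.9
eef_pos: [583.2, 103.8, 36.0]
tcp_rot: [-1.574, 0.002, -0.432]
contact_force: [0.4, -1.8, -0.4]
opening: 0.119
```

```bash
python3 st.py
```

```text
10.9 [583.18 103.81  36.01] yaw -24.74 [-9.016e+01  9.000e-02 -2.474e+01] 0.11854592360969533 T [-0.246 -0.041  0.005] F [ 0.37 -1.83 -0.41] j6 -0.9632650863205824 0.11852646712213755
```

Request:
{"api": "apply_moves", "payload": {"plan": "0 0 0 0 2.5 0 1; 0 0 0 0 2.5 0 1; 0 0 0 0 0 0 1; 0 0 0 0 0 0 1"}}

```text
clock: 11.3
eef_pos: [583.1, 103.6, 36.0]
tcp_rot: [-1.574, 0.001, -0.514]
contact_force: [1.0, -1.4, 0.4]
opening: 0.113
```

```bash
python3 st.py
```

```text
11.3 [583.11 103.6   36.02] yaw -29.42 [-9.019e+01  7.000e-02 -2.942e+01] 0.11285128227356159 T [-0.248 -0.059  0.141] F [ 0.96 -1.36  0.42] j6 -0.8812820975762257 0.21763040218502283
```

Request:
{"api": "apply_moves", "payload": {"plan": "0 0 0 0 1 0 1; 0 0 0 0 0 0 1; 0 0 0 0 0 0 1"}}

```text
clock: 11.6
eef_pos: [583.1, 103.6, 36.0]
tcp_rot: [-1.574, 0.001, -0.529]
contact_force: [-0.5, -2.4, 0.3]
opening: 0.121
```

```bash
python3 st.py
```

```text
11.6 [583.06 103.57  35.99] yaw -30.31 [-9.020e+01  7.000e-02 -3.031e+01] 0.12112999945805869 T [-0.254 -0.075  0.193] F [-0.53 -2.35  0.34] j6 -0.8655763163312975 0.20023626275360584
```

Request:
{"api": "apply_moves", "payload": {"plan": "0 0 0 0 1.5 0 1; 0 0 0 0 0 0 1; 0 0 0 0 0 0 1"}}

```text
clock: 11.9
eef_pos: [583.1, 103.5, 36.0]
tcp_rot: [-1.574, 0.001, -0.557]
contact_force: [1.0, -1.6, 0.5]
opening: 0.112
```

```bash
python3 st.py; python3 st.py
```

```text
11.9 [583.07 103.51  36.02] yaw -31.89 [-9.021e+01  6.000e-02 -3.189e+01] 0.11242095232446926 T [-0.254 -0.022  0.329] F [ 1.01 -1.58  0.53] j6 -0.8379131926134593 0.3282173350453377
11.9 [583.07 103.51  36.02] yaw -31.89 [-9.021e+01  6.000e-02 -3.189e+01] 0.11242095232446926 T [-0.254 -0.022  0.329] F [ 1.01 -1.58  0.53] j6 -0.8379131926134593 0.3282173350453377
```

Request:
{"api": "apply_moves", "payload": {"plan": "0 0 0 0 1 0 1; 0 0 0 0 1 0 1; 0 0 0 0 0.2 0 1; 0 0 0 0 0 0 1"}}

```text
clock: 12.3
eef_pos: [583.0, 103.4, 36.0]
tcp_rot: [-1.575, 0.001, -0.597]
contact_force: [0.1, -2.6, 0.1]
opening: 0.116
```

```bash
python3 st.py
```

```text
12.3 [583.02 103.41  36.  ] yaw -34.23 [-9.023e+01  4.000e-02 -3.423e+01] 0.1162244222154268 T [-0.265  0.008  0.416] F [ 0.14 -2.63  0.14] j6 -0.7966212005493152 0.5414461903274059
```

Request:
{"api": "apply_moves", "payload": {"plan": "0 0 0 0 0 0 1; 0 0 0 0 0 0 1; 0 0 0 0 0 0 1; 0 0 0 0 0 0 1; 0 0 0 0 0 0 1"}}

```text
clock: 12.8
eef_pos: [583.0, 103.4, 36.0]
tcp_rot: [-1.575, 0.001, -0.597]
contact_force: [0.4, -2.3, -0.5]
opening: 0.114
```

```bash
python3 st.py
```

```text
12.8 [583.   103.42  36.02] yaw -34.19 [-9.024e+01  4.000e-02 -3.419e+01] 0.11362839918393693 T [-0.295 -0.062  0.481] F [ 0.36 -2.33 -0.51] j6 -0.7970379811125125 0.46397010795772076
```

Request:
{"api": "apply_moves", "payload": {"plan": "0 0 0 0 0.2 0 1; 0 0 0 0 0 0 1; 0 0 0 0 0 0 1; 0 0 0 0 0.1 0 1; 0 0 0 0 0 0 1; 0 0 0 0 0 0 1"}}

```text
clock: 13.4
eef_pos: [583.0, 103.4, 36.0]
tcp_rot: [-1.575, 0.001, -0.602]
contact_force: [0.3, -2.4, 0.6]
opening: 0.117
```

```bash
python3 st.py
```

```text
13.4 [582.99 103.42  36.  ] yaw -34.51 [-9.024e+01  3.000e-02 -3.451e+01] 0.11705090409298498 T [-0.326 -0.046  0.484] F [ 0.33 -2.44  0.62] j6 -0.7914869434876562 0.48981936648488045
```

Held about 1.3 s at roughly 0.48 N m. Fitting torque against angle puts first touch at tool yaw ≈ -28.2°, so the target is about +31.5–32°. Opening now.

Request:
{"api": "apply_moves", "payload": {"plan": "0 0 0 0 -3 0 1; 0 0 0 0 -4 0 1; 0 0 0 0 -4 0 1; 0 0 0 0 -4 0 1; 0 0 0 0 -4 0 1; 0 0 0 0 -4 0 1; 0 0 0 0 -4 0 1; 0 0 0 0 -4 0 1; 0 0 0 0 -4 0 1; 0 0 0 0 -4 0 1; 0 0 0 0 -4 0 1; 0 0 0 0 -4 0 1; 0 0 0 0 -4 0 1; 0 0 0 0 -4 0 1; 0 0 0 0 -4 0 1; 0 0 0 0 0 0 1; 0 0 0 0 0 0 1"}}

```text
clock: 15.1
eef_pos: [583.1, 106.0, 36.0]
tcp_rot: [-1.565, 0.001, 0.45]
contact_force: [-0.1, -2.1, -0.6]
opening: 0.116
```

```bash
python3 st.py
```

```text
15.1 [583.06 106.05  35.99] yaw 25.77 [-8.969e+01  7.000e-02  2.577e+01] 0.11635362843781345 T [-0.471 -0.022  0.098] F [-0.06 -2.09 -0.63] j6 -1.8509377972285697 -0.11702440213412046
```

Request:
{"api": "apply_moves", "payload": {"plan": "0 0 0 0 -2 0 1; 0 0 0 0 -2 0 1; 0 0 0 0 -2 0 1; 0 0 0 0 0 0 1; 0 0 0 0 0 0 1; 0 0 0 0 0 0 1"}}

```text
clock: 15.7
eef_pos: [583.0, 106.3, 36.0]
tcp_rot: [-1.564, 0.0, 0.545]
contact_force: [0.4, -2.7, -0.4]
opening: 0.114
```

```bash
python3 st.py
```

```text
15.7 [582.96 106.3   36.03] yaw 31.23 [-8.964e+01  3.000e-02  3.123e+01] 0.11445983944305918 T [-0.361  0.03   0.065] F [ 0.39 -2.74 -0.42] j6 -1.9469136782060752 0.012686202535405755
```

Request:
{"api": "apply_moves", "payload": {"plan": "0 0 0 0 -0.7 0 1; 0 0 0 0 0 0 1; 0 0 0 0 0 0 1; 0 0 0 0 0 0 0.72; 0 0 0 0 0 0 0.72; 0 0 0 0 0 0 0.72; 0 0 0 0 0 0 0.72"}}

```text
clock: 16.4
eef_pos: [583.2, 107.2, 36.1]
tcp_rot: [-1.564, -0.001, 0.556]
contact_force: [-0.3, 0.7, 0.5]
opening: 0.28
```

```bash
python3 st.py
```

```text
16.4 [583.18 107.23  36.1 ] yaw 31.83 [-8.958e+01 -4.000e-02  3.183e+01] 0.2801183927897398 T [ 0.047 -0.019 -0.018] F [-0.33  0.65  0.51] j6 -1.9579943972802003 0.0006316043982224073
```

Request:
{"api": "apply_moves", "payload": {"plan": "0 -0.5 0 0 0 0 0.72; 0 -1 0 0 0 0 0.72; 0 -1 0 0 0 0 0.72; 0 -2 0 0 0 0 0.72; 0 -2 0 0 0 0 0.72; 0 -3 0 0 0 0 0.72; 0 0 0 0 0 0 0.72; 0 0 0 0 0 0 0.72"}}

```text
clock: 17.2
eef_pos: [584.3, 106.9, 140.2]
tcp_rot: [-1.565, -0.004, 0.555]
contact_force: [0.2, 0.3, -0.2]
opening: 0.279
```

```bash
python3 st.py
python3 - <<'E'
from h import *
a=r.grab_frame("wrist");b=r.grab_frame("top");cv2.imwrite("pics/top9.png",b)
cv2.imwrite("pics/w9.png",a)
E
```

```text
17.2 [584.3  106.87 140.25] yaw 31.82 [-89.64  -0.22  31.82] 0.27915958687869896 T [ 0.045 -0.011 -0.032] F [ 0.24  0.29 -0.16] j6 -1.956891074924963 0.0002331592531845672
```

View pics/w9.png

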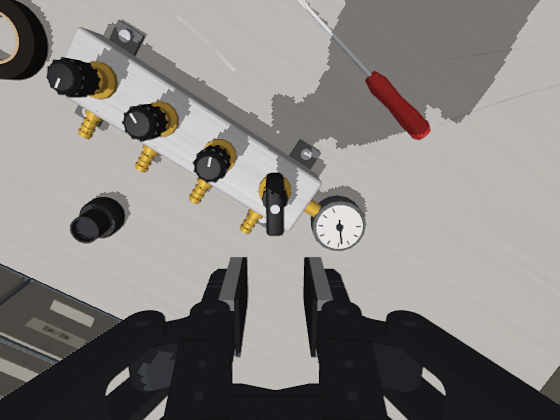

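The bar is now at (275,205) and parallel to the jaws at yaw 31.8°. The neighbouring knob's mark has turned in the image only by the camera's own 13°, and the gripper is well clear.

```bash
python3 -c "
from rig import r
print(r.sign_off())"
```

```text
the job is handed in; nothing more can be done
None
```

I turned the bleed valve clockwise onto its seat and held it there for about 1.3 s at roughly 0.48 N m. I then opened it to about 60° from the seat, let go and lifted clear. The job was handed in at about 17 s of the 58 s allowed.

**Seat angle:** Fitting torque against angle put first touch at about −28° tool yaw. I left the handle at +31.8°. I measured the 60° from first touch rather than from the snug position, which was about 6° further closed. The fit is good to about 1°.

**Torque readings:** The highest settled reading on the seat was 0.54 N m, from the wrist joint effort. The wrist sensor read 0.42 N m at that moment, and by the end of the hold the two agreed at about 0.48–0.49 N m. Joint effort also showed brief peaks of 0.5–0.74 N m while the handle was still turning freely. I took those as the joint slowing down, because the wrist sensor read under 0.1 N m then.

**What went wrong:** The first grasp closed on nothing. The real fingertips sit about 38–40 mm behind the reported TCP. I found this in the side and wrist pictures and regrasped lower.

**Final check:** The last wrist picture shows the bar parallel to the jaws. The nearest knob's mark looks unturned, and no bystander in view looked disturbed. I did not measure the bystanders' positions, and I took a last top picture but did not view it.

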